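# Tap the workpiece down onto its parallels in the vise

## Robot

A 6-joint arm with a two-finger parallel gripper is mounted at the origin on a cart in front of the work surface, level with it; the furniture and walls round the work are solid. World frame = base frame: x ahead of the robot, y to its left, z up, the work surface at z = 0. Lengths are in m, angles in rad, forces in N, time in s.
With the tool pointing down it reaches from about 0.375 to 0.975 m from the base axis. Payload 3.8 kg.
Tool frame: the origin (TCP) lies midway between the tips of the shut fingers; the grasp point (between the pads) lies 19 mm behind it; z points along the fingers, y is the direction in which the jaws open and shut (so a half turn about z gives the same grasp; the last joint's range is limited). The gripper opens to 85 mm and grips with 20 to 120 N. Pads are 22 mm wide; open, the fingers measure 114 mm over their backs; the gripper's body (76 mm by 85 mm) begins 54 mm behind the grasp point. The pads swing forward as they close: fully open they stand 13 mm farther back than shut.
Start: joints at [-1.332, 0.264, 1.604, -0, 1.274, -0.037], TCP at [0.184, -0.649, 0.231] pointing down, gripper open.
Joint ranges: [-2.63, 2.63], [-0.94, 2.18], [0.31, 2.57], [-1.31, 4.45], [0, 2.66], [-2.55, 2.55]. Speed limits (rad/s): [2.57, 2.57, 3.14, 3.14, 3.14, 3.14].

## Interface

Orientations are given as a rotation vector (axis times angle).
In Python, from workcell import bot gives the robot as it stands.
- The arm moves only by the shell command python3 -m inch 'ROWS' [FORCE]. ROWS is JSON, a list of rows, each an object of numbers: "dx", "dy", "dz": the shift along the tool's x, y, z in m; "ax", "ay", "az": the turn, a rotation vector about the tool's x, y, z in degrees; "fingers": the opening, from -1 (shut) to 1 (fully open). A call has 1 to 20 rows; each row is the pose to reach, as a shift and turn from the pose measured when the call began, along the tool's axes at that moment; what a row does not reach only later rows make up. A row lasts 1/8 s, in which the tool goes at most 62.5 mm and 10.7 degrees, less where a joint would pass 70% of its speed; a pose out of reach is approached as far as the arm can. A call with a gripper value outside its range is refused whole. The fingers move at their own pace and stop on an object; FORCE is the grip in N (left out, the last holds). Time passes only in rows, so rows that repeat a pose let the fingers close. It gives the time, the measured TCP pose, the force and the opening at its end, in the units of the state.
- bot.read_state(): the state, without advancing time (a new reading comes with each control period).
- bot.read_camera(name): name is "scene" or "top" or "wrist"; returns (picture, depth): 400x640x3 uint8, blue, green, red; 400x640 float32, m along the optical axis (not along the pixel's ray), 0 where there is no reading.
- bot.get_calibration(name): a dict with "intrinsics" (3x3 intrinsics, pixels), "view" (4x4, takes a point from world to camera coordinates). Camera axes: x right, y down, z forward; pixel columns grow to the right and rows downward; lengths in m; the calibration is good to about 2 mm. The wrist camera is an equidistant fisheye: a pixel r from the principal point sees the ray r / f radians off the axis. A picture is of the moment at which its call begins: read the wrist's pose just before it. get_calibration takes no time and is no camera call; for the wrist camera it gives the pose at the moment of the call.
- bot.finish_job(): hands the job in, once; it reports no verdict.
Trained networks look in the newest picture that a camera, given by its name, has taken for a name from the list of things; names that differ only in an ending like _2 or _b are one class to them, and where a whole thing is asked for, a point or a joint stands for the part that bears it (a point fixed in the world has none). Each returns a list of dicts, best first, with "p" (0 to 1); they miss things now and then, are a little off and sometimes report something else, mostly with a low value. They report only what shows in the picture. A call takes as long as a camera call. They do not tell look-alikes from the thing itself.
- bot.masks_of(camera, thing): "region" (400x640 bool, what is visible of it) and "box" ([left, top, right, bottom] in pixels, round what is visible of it).
The state is a dict: "time": time; "q": joint angles; "joint_vel": joint speeds; "joint_torque": joint torques, N m; "tool_pos": TCP position; "tcp_rot": TCP orientation; "wrist_force": force on the tool from outside, world axes, zero at the start; "torque": the same for the moment, N m; "width": opening from 0.0 (shut) to 1.0 (fully open).
Only numpy, scipy, OpenCV 4.12 (cv2) and the standard library are available. Lean on these libraries where they do the work, as an engineer would, in place of code of your own. Each camera call takes 0.05 s, during which the arm holds its last target. There are 200 camera calls.

## Task

The metal block clamped in the small vise sits too high, and more or less askew, above the two parallels beneath it. With the white-footed tapping tool, not with the gripper itself, tap the block down until it rests level and snug on both parallels along its whole length, so that they can no longer slide. Then stand the tool upright on the open worktop again, leaving the parallels where they lie and not pushing the other things about.

Things in the scene. Friction and masses are not known exactly. Their poses are not given: they have to be found in the camera images.
- vise: small grey machine vise, fixed to the worktop, base 100 x 190 mm, jaws 80 mm wide, 66 mm high, 40 mm apart; screw and cross handle reach 130 mm out on its +y side. Origin: centre of the underside, on the worktop (z = 0); z up, y along the screw, x along the jaws (gap open at both ends). The bed between the jaws is 30 mm high
- work: metal block clamped in the vise, 100 mm long (its x, = vise x), 40 mm wide, 30 high; origin: middle of its underside, home 50 mm above the vise's underside with z upright. The jaws hold it by friction: pushed down with about 8 to 10 N it slides squarely, keeping its slant, and stays as left. Once its low end meets the parallels, 10 to 13 N near the high end (or 17 N in the middle) levels it; pushing the low end does not. Home it stops hard
- top_near (a point): point on the middle line of the block's top face, 35 mm from its middle towards the vise's -x end: a good place to tap. Fully home it is 80 mm above the vise's underside; at the start 5 to 14 mm more.
- top_far (a point): the same, 35 mm from the block's middle towards the vise's +x end; home at 80 mm above the vise's underside
- parallel_left: loose steel parallel, a bar 116 mm long (its x), 8 mm thick, 20 mm high, standing on edge on the vise's bed along the +y jaw under the block, sticking out about 8 mm past the block at both ends; origin: centre of the underside
- parallel_right: the same along the -y jaw
- tapper: tapping tool standing upright: white nylon foot 36 mm diameter, 22 mm high, under a straight metal shank of 20 mm diameter from 31 mm up to the flat top at 100 mm height; 0.15 kg. Origin: centre of the foot's underside; z up along the shank. Starts at one of three places, exchanged with the blower and the vial
- blower: black rubber dust blower, round, 54 mm wide, 116 mm tall, standing; bystander
- vial: clear glass vial with black cap, 21 mm diameter, 60 mm tall, standing; bystander
- screwdriver: screwdriver lying flat, 164 mm long, 21 mm high; bystander
- calliper: digital calliper lying flat, 205 mm long, 15 mm high; bystander
- clamp: round metal vacuum clamp with wing nut, 55x66x16 mm; bystander
- flange: plain round metal flange, 40 mm diameter, 10 mm high; bystander
Mind the look-alikes: they are no part of the job. Leave any blue look-alike of the tapper alone.

How it is judged:
On the way, in this order (a step that is already met when the one before it is completed fails the run):
1. the tapping tool is picked up, clear of the worktop (height (world z) of tapper above 0.04 m), for 0.2 s.
2. with the tool in hand, both ends of the block are down on the parallels (z of each of top_near, top_far in the frame of vise below 0.0815 m and height (world z) of tapper above 0.04 m), for 0.2 s.
At the end, for the whole second after the job is handed in: Both tapping points of the block are within 1.5 mm of their home height of 80 mm over the vise's underside; each parallel is within 10 mm of where it was; the tapping tool stands upright (within 0.15 rad) and at rest on the worktop, more than 100 mm from the vise's centre (z of each of top_near, top_far in the frame of vise below 0.0815 m and distance of each of parallel_left, parallel_right from where it was at the start of the episode below 0.01 m and angle between tapper's own z axis and vertical below 0.15 rad and height (world z) of tapper below 0.006 m and horizontal distance between tapper and vise above 0.1 m and linear speed of tapper below 0.02 m/s); the robot touches nothing.
It fails at once if the gripper or arm itself presses on the block (contact force between any of the fingers, the arm and work above 1.5 N).
It fails at once if a bystander is pushed more than 40 mm or knocked over that far (distance of any of blower, vial, screwdriver, calliper, clamp, flange from where it was at the start of the episode above 0.04 m).
It also fails if it takes over 48 s, if anything falls off the work surface, if the arm or the gripper's body presses on something with over 40 N, if the wrist force passes 120 N, or if a joint passes its speed limit or range.

## Working session

There is one attempt and no reset: what is moved stays moved. The work goes in short steps, Python scripts to look and compute and a shell command to move; the robot and the scene stay as the last step left them, time stands still between calls to the robot, and variables do not carry over. Pictures are saved under pics/ and viewed, about 8 in all and at most 12, crops included, and the job is handed in when it is done.

```bash
mkdir -p pics; cat > h.py <<'E'
import numpy as np, cv2
from workcell import bot
from scipy.spatial.transform import Rotation as R
def cloud(cam,depth):
    c=bot.get_calibration(cam);K=np.array(c["intrinsics"]);V=np.array(c["view"])
    v,u=np.mgrid[:400,:640]
    P=np.stack([(u-K[0,2])/K[0,0]*depth,(v-K[1,2])/K[1,1]*depth,depth],-1)
    return (P-V[:3,3])@V[:3,:3]
E
python3 - <<'E'
from h import *
ims=[]
for cam in ["top","scene"]:
    im,d=bot.read_camera(cam);ims.append(im);W=cloud(cam,d);np.save(cam+".npy",W);cv2.imwrite(cam+".png",im)
    for t in ["vise","work","parallel_left","tapper","blower","vial","screwdriver","calliper","clamp","flange"]:
        for m in bot.masks_of(cam,t)[:3]:
            r=m["region"]&(d>0)
            if r.sum()<5: continue
            p=W[r];print(cam,t,round(m["p"],2),np.array(m["box"]).astype(int),"med",np.median(p,0).round(3),"lo",np.percentile(p,3,0).round(3),"hi",np.percentile(p,97,0).round(3))
cv2.imwrite("pics/a.png",ims[0]);cv2.imwrite("pics/b.png",ims[1])
s=bot.read_state();print(s["time"],s["tool_pos"],s["tcp_rot"],R.from_rotvec(s["tcp_rot"]).as_matrix().round(3))
E
```

```text
top vise 0.75 [168 192 259 241] med [0.532 0.311 0.063] lo [0.48  0.228 0.007] hi [0.583 0.438 0.091]
top vise 0.44 [202 194 224 235] med [0.531 0.316 0.088] lo [0.487 0.294 0.073] hi [0.576 0.339 0.092]
top work 0.79 [199 196 222 234] med [0.529 0.315 0.088] lo [0.483 0.294 0.066] hi [0.577 0.341 0.092]
top work 0.17 [271 129 295 151] med [0.736 0.155 0.014] lo [ 0.711  0.127 -0.002] hi [0.763 0.181 0.02 ]
top tapper 0.68 [341 244 355 257] med [ 0.439 -0.018  0.031] lo [ 0.424 -0.034  0.019] hi [ 0.452 -0.005  0.102]
top tapper 0.64 [368 245 387 260] med [ 0.433 -0.091  0.027] lo [ 0.416 -0.115 -0.001] hi [ 0.449 -0.078  0.102]
top vial 0.7 [200 197 226 234] med [0.527 0.316 0.088] lo [0.482 0.294 0.063] hi [0.574 0.343 0.092]
top vial 0.44 [315 251 324 258] med [0.435 0.051 0.061] lo [0.426 0.043 0.057] hi [0.443 0.059 0.064]
top screwdriver 0.83 [340 168 378 217] med [ 0.573 -0.041  0.021] lo [ 0.536 -0.101  0.011] hi [ 0.648 -0.009  0.027]
top calliper 0.88 [176 132 252 150] med [0.748 0.362 0.01 ] lo [0.712 0.236 0.002] hi [0.76  0.428 0.018]
top calliper 0.61 [315 249 322 256] 
[... 1497 characters left out ...]
e screwdriver 0.53 [199 262 301 352] med [0.519 0.342 0.054] lo [0.478 0.24  0.005] hi [0.576 0.44  0.089]
scene calliper 0.58 [155 230 224 296] med [0.748 0.371 0.008] lo [0.715 0.239 0.003] hi [0.76  0.431 0.016]
scene calliper 0.58 [201 265 301 352] med [0.519 0.342 0.059] lo [0.479 0.241 0.008] hi [0.574 0.438 0.089]
scene clamp 0.83 [236 207 255 231] med [0.738 0.157 0.009] lo [ 0.712  0.128 -0.003] hi [0.765 0.186 0.017]
scene flange 0.7 [339 294 361 310] med [0.376 0.17  0.008] lo [0.36  0.151 0.003] hi [0.394 0.185 0.011]
1.1 [ 0.18378621 -0.64950497  0.23128773] [ 3.11174906e+00  4.31816691e-01 -6.31175361e-05] [[ 0.962  0.272 -0.   ]
 [ 0.272 -0.962 -0.   ]
 [-0.     0.    -1.   ]]
```

View pics/a.png

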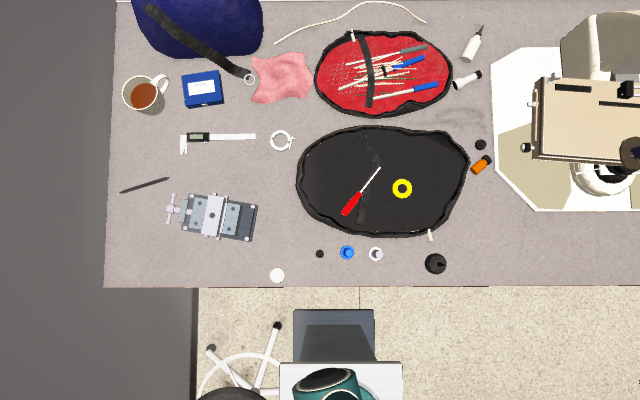

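View pics/b.png

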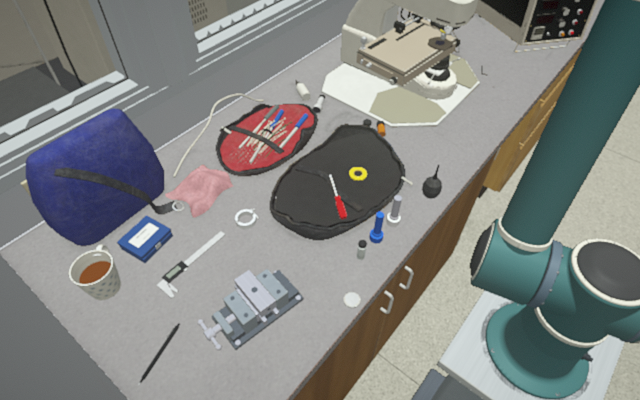

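```bash
python3 - <<'E'
from h import *
for cam in ["top","scene"]:
    W=np.load(cam+".npy");P=W.reshape(-1,3)
    for n,c in [("white",(.433,-.087)),("blue",(.437,-.016))]:
        near=np.hypot(P[:,0]-c[0],P[:,1]-c[1])<.033
        for lo,hi in [(.092,.11),(.012,.03)]:
            q=P[near&(P[:,2]>lo)&(P[:,2]<hi)]
            print(cam,n,lo,len(q),q.mean(0).round(4),q.min(0).round(3),q.max(0).round(3))
    b=(P[:,2]>.076)&(P[:,2]<.105)&(abs(P[:,0]-.53)<.09)&(abs(P[:,1]-.317)<.06)
    q=P[b]; r=cv2.minAreaRect(q[:,:2].astype(np.float32)*1000)
    A=np.c_[q[:,:2]-q[:,:2].mean(0),np.ones(len(q))];k=np.linalg.lstsq(A,q[:,2],rcond=None)[0]
    print(cam,"block",len(q),r,"plane",k.round(4),q[:,:2].mean(0),"zresid",(q[:,2]-A@k).std())
    v=P[(P[:,2]>.008)&(P[:,2]<.072)&(abs(P[:,0]-.53)<.1)&(P[:,1]>.2)&(P[:,1]<.48)]
    print("vise",cv2.minAreaRect(v[:,:2].astype(np.float32)*1000))
    w=P[(abs(P[:,2])<.006)&(abs(P[:,0]-.43)<.1)&(abs(P[:,1]-.1)<.3)];print("table z",np.median(w[:,2]))
im=cv2.imread("top.png")[185:265,155:300];cv2.imwrite("pics/c.png",cv2.resize(im,None,fx=5.4,fy=5.4,interpolation=2))
E
```

```text
top white 0.092 53 [ 0.4319 -0.0939  0.0996] [ 0.423 -0.104  0.092] [ 0.442 -0.085  0.103]
top white 0.012 75 [ 0.4335 -0.0895  0.023 ] [ 0.415 -0.11   0.014] [ 0.449 -0.078  0.03 ]
top blue 0.092 52 [ 0.4365 -0.02    0.1001] [ 0.428 -0.029  0.095] [ 0.445 -0.011  0.107]
top blue 0.012 79 [ 0.437  -0.0192  0.0227] [ 0.421 -0.036  0.017] [ 0.452 -0.005  0.03 ]
top block 679 ((531.021240234375, 317.7657470703125), (41.557525634765625, 99.62940216064453), 80.03654479980469) plane [0.0015 0.038  0.0883] [0.53059728 0.31674484] zresid 0.0026858940374693036
vise ((524.0211181640625, 346.7037658691406), (247.6064453125, 143.67849731445312), 76.71473693847656)
table z 0.0003006993075010886
scene white 0.092 42 [ 0.4323 -0.09    0.0978] [ 0.424 -0.102  0.093] [ 0.442 -0.081  0.102]
scene white 0.012 93 [ 0.4293 -0.0836  0.0206] [ 0.416 -0.107  0.012] [ 0.45  -0.073  0.029]
scene blue 0.092 51 [ 0.4364 -0.016   0.0981] [ 0.428 -0.025  0.092] [ 0.447 -0.007  0.102]
scene blue 0.012 101 [ 0.434  -0.0097  0.0215] [ 0.42  -0.032  0.012] [0.454 0.002 0.03 ]
scene block 852 ((531.314453125, 321.1225891113281), (40.90097427368164, 100.81725311279297), 79.6652603149414) plane [-0.0013 -0.0493  0.0869] [0.52797506 0.32278324] zresid 0.0025396707433126566
vise ((535.9761352539062, 336.7568054199219), (226.6832733154297, 117.72470092773438), 76.28138732910156)
table z -0.0008780595555650374
```

View pics/c.png

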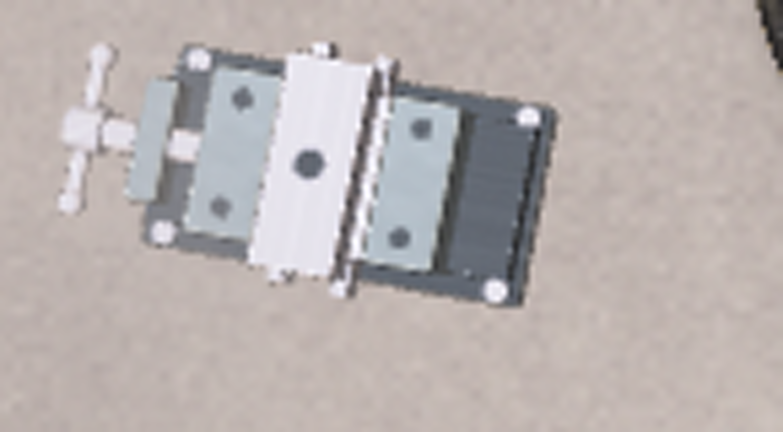

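Top view: the white tapper is at (376,253), the blue look-alike at (347,252), and the block at (210,215). That puts the tapper at about (0.432, -0.092). The block centre is about (0.531, 0.319) with yaw about -10°.

```bash
python3 -m inch '[{"dx":0.39,"dy":-0.469,"dz":0.03,"az":-74.2,"fingers":1},{"dx":0.39,"dy":-0.469,"dz":0.03,"az":-74.2,"fingers":1},{"dx":0.39,"dy":-0.469,"dz":0.03,"az":-74.2,"fingers":1},{"dx":0.39,"dy":-0.469,"dz":0.03,"az":-74.2,"fingers":1},{"dx":0.39,"dy":-0.469,"dz":0.03,"az":-74.2,"fingers":1},{"dx":0.39,"dy":-0.469,"dz":0.03,"az":-74.2,"fingers":1},{"dx":0.39,"dy":-0.469,"dz":0.03,"az":-74.2,"fingers":1},{"dx":0.39,"dy":-0.469,"dz":0.03,"az":-74.2,"fingers":1},{"dx":0.39,"dy":-0.469,"dz":0.03,"az":-74.2,"fingers":1},{"dx":0.39,"dy":-0.469,"dz":0.03,"az":-74.2,"fingers":1},{"dx":0.39,"dy":-0.469,"dz":0.03,"az":-74.2,"fingers":1},{"dx":0.39,"dy":-0.469,"dz":0.03,"az":-74.2,"fingers":1},{"dx":0.39,"dy":-0.469,"dz":0.03,"az":-74.2,"fingers":1}]' 40
python3 - <<'E'
from h import *
s=bot.read_state();print(s["time"],s["tool_pos"],R.from_rotvec(s["tcp_rot"]).as_matrix().round(3),s["q"])
T=np.array([.432,-.092,s["tool_pos"][2]]);print("need in tool axes",R.from_rotvec(s["tcp_rot"]).inv().apply(T-s["tool_pos"]).round(4))
im,d=bot.read_camera("wrist");cv2.imwrite("pics/d.png",im)
E
```

```text
1.1 [ 0.18378621 -0.64950497  0.23128773] [[ 0.962  0.272 -0.   ]
 [ 0.272 -0.962 -0.   ]
 [-0.     0.    -1.   ]] [-1.33191667e+00  2.63900406e-01  1.60398468e+00 -4.44356619e-05
  1.27368683e+00 -3.68856439e-02]
need in tool axes [ 0.3906 -0.4689 -0.    ]invalid input at $[0]: expected keys dx, dy, dz, ax, ay, az, fingers
```

View pics/d.png

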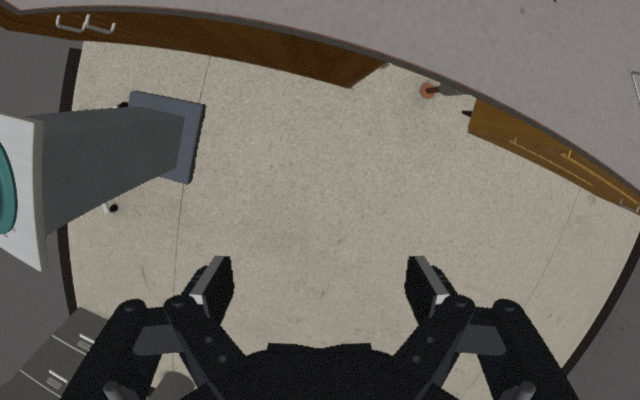

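The call was refused because every row needs all the keys. The wrist picture shows only the floor, with the fingers at the bottom. I'll retry with full rows.

```bash
python3 -m inch '[{"dx":0.39,"dy":-0.469,"dz":0.03,"ax":0,"ay":0,"az":-74.2,"fingers":1},{"dx":0.39,"dy":-0.469,"dz":0.03,"ax":0,"ay":0,"az":-74.2,"fingers":1},{"dx":0.39,"dy":-0.469,"dz":0.03,"ax":0,"ay":0,"az":-74.2,"fingers":1},{"dx":0.39,"dy":-0.469,"dz":0.03,"ax":0,"ay":0,"az":-74.2,"fingers":1},{"dx":0.39,"dy":-0.469,"dz":0.03,"ax":0,"ay":0,"az":-74.2,"fingers":1},{"dx":0.39,"dy":-0.469,"dz":0.03,"ax":0,"ay":0,"az":-74.2,"fingers":1},{"dx":0.39,"dy":-0.469,"dz":0.03,"ax":0,"ay":0,"az":-74.2,"fingers":1},{"dx":0.39,"dy":-0.469,"dz":0.03,"ax":0,"ay":0,"az":-74.2,"fingers":1},{"dx":0.39,"dy":-0.469,"dz":0.03,"ax":0,"ay":0,"az":-74.2,"fingers":1},{"dx":0.39,"dy":-0.469,"dz":0.03,"ax":0,"ay":0,"az":-74.2,"fingers":1},{"dx":0.39,"dy":-0.469,"dz":0.03,"ax":0,"ay":0,"az":-74.2,"fingers":1},{"dx":0.39,"dy":-0.469,"dz":0.03,"ax":0,"ay":0,"az":-74.2,"fingers":1},{"dx":0.39,"dy":-0.469,"dz":0.03,"ax":0,"ay":0,"az":-74.2,"fingers":1}]' 40
python3 - <<'E'
from h import *
s=bot.read_state();print(s["time"],s["tool_pos"],R.from_rotvec(s["tcp_rot"]).as_matrix().round(3),s["q"])
T=np.array([.432,-.092,s["tool_pos"][2]]);print("need in tool axes",R.from_rotvec(s["tcp_rot"]).inv().apply(T-s["tool_pos"]).round(4))
im,d=bot.read_camera("wrist");cv2.imwrite("pics/e.png",im)
E
```

```text
time: 2.78
tool_pos: [0.4311, -0.0931, 0.2014]
tcp_rot: [2.223, 2.219, -0.0]
wrist_force: [0.4, 0.0, -0.2]
width: 1.002
2.775 [ 0.43107149 -0.09309846  0.20139867] [[ 0.002  1.     0.   ]
 [ 1.    -0.002 -0.   ]
 [-0.     0.    -1.   ]] [-2.68928887e-01 -1.70009801e-01  2.11321159e+00 -3.60907713e-04
  1.19822050e+00 -2.67130034e-01]
need in tool axes [ 0.0011  0.0009 -0.    ]
```

View pics/e.png

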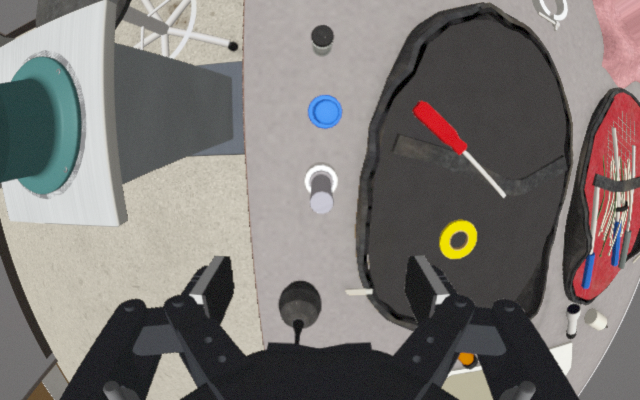

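Wrist view: the white tapper is at (321,190), midway between the fingers, with the blue tool at (325,112) and the blower at (300,303) out of the way. Next I descend, grip and lift.

```bash
python3 -m inch '[{"dx":0.001,"dy":0.001,"dz":0.05,"ax":0,"ay":0,"az":0,"fingers":1},{"dx":0.001,"dy":0.001,"dz":0.1,"ax":0,"ay":0,"az":0,"fingers":1},{"dx":0.001,"dy":0.001,"dz":0.14,"ax":0,"ay":0,"az":0,"fingers":1},{"dx":0.001,"dy":0.001,"dz":0.149,"ax":0,"ay":0,"az":0,"fingers":1},{"dx":0.001,"dy":0.001,"dz":0.149,"ax":0,"ay":0,"az":0,"fingers":1},{"dx":0.001,"dy":0.001,"dz":0.149,"ax":0,"ay":0,"az":0,"fingers":-1},{"dx":0.001,"dy":0.001,"dz":0.149,"ax":0,"ay":0,"az":0,"fingers":-1},{"dx":0.001,"dy":0.001,"dz":0.149,"ax":0,"ay":0,"az":0,"fingers":-1},{"dx":0.001,"dy":0.001,"dz":0.149,"ax":0,"ay":0,"az":0,"fingers":-1},{"dx":0.001,"dy":0.001,"dz":0.149,"ax":0,"ay":0,"az":0,"fingers":-1},{"dx":0.001,"dy":0.001,"dz":0.149,"ax":0,"ay":0,"az":0,"fingers":-1}]' 80
```

```text
time: 4.2
tool_pos: [0.4329, -0.0924, 0.0532]
tcp_rot: [2.223, 2.218, 0.001]
wrist_force: [-0.6, 1.2, 5.3]
width: 0.215
```

```bash
python3 -m inch '[{"dx":0,"dy":0,"dz":-0.06,"ax":0,"ay":0,"az":0,"fingers":-1},{"dx":0,"dy":0,"dz":-0.12,"ax":0,"ay":0,"az":0,"fingers":-1},{"dx":0,"dy":0,"dz":-0.17,"ax":0,"ay":0,"az":0,"fingers":-1},{"dx":0,"dy":0,"dz":-0.17,"ax":0,"ay":0,"az":0,"fingers":-1},{"dx":0,"dy":0,"dz":-0.17,"ax":0,"ay":0,"az":0,"fingers":-1}]'
python3 - <<'E'
from h import *
s=bot.read_state();print(s["time"],s["tool_pos"],s["width"])
im,d=bot.read_camera("scene");W=cloud("scene",d);P=W.reshape(-1,3)
q=P[np.hypot(P[:,0]-s["tool_pos"][0],P[:,1]-s["tool_pos"][1])<.03];q=q[(q[:,2]<s["tool_pos"][2]-.02)&(q[:,2]>.08)];print("tapper low z",np.percentile(q[:,2],[1,5]) if len(q) else None)
# block tilt
yaw=np.radians(-10);c=np.array([.531,.319]);X=np.array([np.cos(yaw),np.sin(yaw)]);Y=np.array([-X[1],X[0]])
for n,W in [("top",np.load("top.npy")),("scene",np.load("scene.npy")),("scene2",W)]:
    P=W.reshape(-1,3);a=(P[:,:2]-c)@X;b=(P[:,:2]-c)@Y
    m=(abs(a)<.045)&(abs(b)<.015)&(P[:,2]>.074)&(P[:,2]<.11)
    for lo in (-.045,-.02,.0,.02):
        k=m&(a>lo)&(a<lo+.025);print(n,lo,k.sum(),np.median(P[k,2]).round(4),end=" | ")
    pf=np.polyfit(a[m],P[m,2],1);print("near,far z:",np.polyval(pf,[-.035,.035]).round(4))
E
```

```text
time: 4.82
tool_pos: [0.4316, -0.092, 0.2217]
tcp_rot: [-2.223, -2.219, 0.001]
wrist_force: [-0.1, -0.5, -2.1]
width: 0.216
4.825 [ 0.43157734 -0.09196808  0.22173691] 0.21596895868121757
tapper low z [0.16868113 0.17059405]
top -0.045 121 0.0889 | top -0.02 122 0.089 | top 0.0 121 0.0886 | top 0.02 121 0.0884 | near,far z: [0.089  0.0885]
scene -0.045 149 0.0882 | scene -0.02 149 0.0877 | scene 0.0 142 0.0875 | scene 0.02 136 0.0875 | near,far z: [0.0881 0.0874]
scene2 -0.045 155 0.088 | scene2 -0.02 142 0.0877 | scene2 0.0 142 0.0878 | scene2 0.02 136 0.0874 | near,far z: [0.088  0.0872]
```

```bash
python3 -m inch '[{"dx":0.417,"dy":0.065,"dz":0,"ax":0,"ay":0,"az":0,"fingers":-1},{"dx":0.417,"dy":0.065,"dz":0,"ax":0,"ay":0,"az":0,"fingers":-1},{"dx":0.417,"dy":0.065,"dz":0,"ax":0,"ay":0,"az":0,"fingers":-1},{"dx":0.417,"dy":0.065,"dz":0,"ax":0,"ay":0,"az":0,"fingers":-1},{"dx":0.417,"dy":0.065,"dz":0,"ax":0,"ay":0,"az":0,"fingers":-1},{"dx":0.417,"dy":0.065,"dz":0,"ax":0,"ay":0,"az":0,"fingers":-1},{"dx":0.417,"dy":0.065,"dz":0,"ax":0,"ay":0,"az":0,"fingers":-1},{"dx":0.417,"dy":0.065,"dz":0,"ax":0,"ay":0,"az":0,"fingers":-1},{"dx":0.417,"dy":0.065,"dz":0,"ax":0,"ay":0,"az":0,"fingers":-1},{"dx":0.417,"dy":0.065,"dz":0.067,"ax":0,"ay":0,"az":0,"fingers":-1},{"dx":0.417,"dy":0.065,"dz":0.067,"ax":0,"ay":0,"az":0,"fingers":-1},{"dx":0.417,"dy":0.065,"dz":0.067,"ax":0,"ay":0,"az":0,"fingers":-1}]'
python3 - <<'E'
from h import *
im,d=bot.read_camera("scene");cv2.imwrite("pics/f.png",cv2.resize(im[180:380,170:420],None,fx=3,fy=3))
E
```

```text
time: 6.38
tool_pos: [0.4964, 0.3238, 0.1537]
tcp_rot: [-2.223, -2.216, 0.005]
wrist_force: [0.5, 0.4, -2.0]
width: 0.211
```

View pics/f.png

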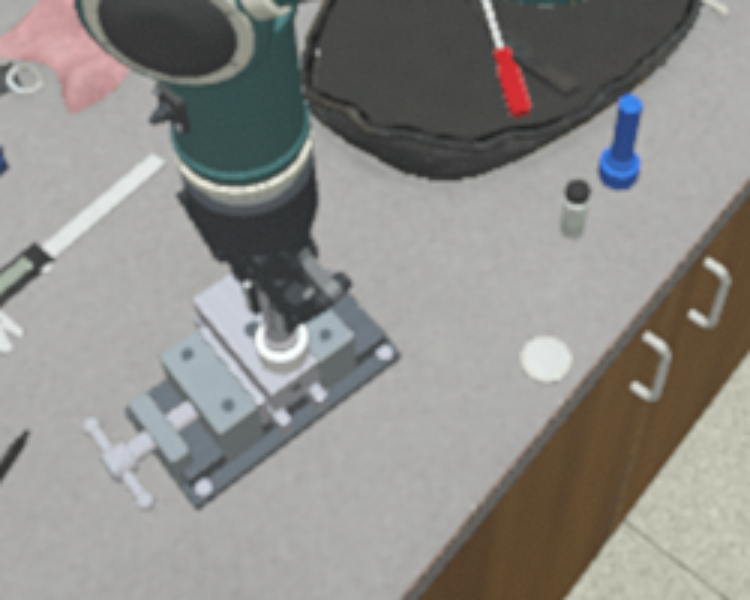

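The white foot is over the near half of the block, on its middle line, at (280,345) in the crop. Now I push down in small steps, watching the force.

```bash
python3 -m inch '[{"dx":0,"dy":0,"dz":0.008,"ax":0,"ay":0,"az":0,"fingers":-1},{"dx":0,"dy":0,"dz":0.012,"ax":0,"ay":0,"az":0,"fingers":-1},{"dx":0,"dy":0,"dz":0.014,"ax":0,"ay":0,"az":0,"fingers":-1},{"dx":0,"dy":0,"dz":0.016,"ax":0,"ay":0,"az":0,"fingers":-1},{"dx":0,"dy":0,"dz":0.016,"ax":0,"ay":0,"az":0,"fingers":-1}]'
python3 -m inch '[{"dx":0,"dy":0,"dz":0.0015,"ax":0,"ay":0,"az":0,"fingers":-1},{"dx":0,"dy":0,"dz":0.003,"ax":0,"ay":0,"az":0,"fingers":-1},{"dx":0,"dy":0,"dz":0.003,"ax":0,"ay":0,"az":0,"fingers":-1}]'
```

```text
time: 7.05
tool_pos: [0.4979, 0.325, 0.1408]
tcp_rot: [-2.224, -2.217, -0.002]
wrist_force: [-1.9, -1.7, 5.5]
width: 0.211
time: 7.42
tool_pos: [0.498, 0.325, 0.139]
tcp_rot: [-2.224, -2.218, -0.002]
wrist_force: [-2.3, -1.7, 6.1]
width: 0.213
```

```bash
python3 -m inch '[{"dx":0,"dy":0,"dz":0.003,"ax":0,"ay":0,"az":0,"fingers":-1},{"dx":0,"dy":0,"dz":0.006,"ax":0,"ay":0,"az":0,"fingers":-1},{"dx":0,"dy":0,"dz":0.006,"ax":0,"ay":0,"az":0,"fingers":-1}]'
python3 -m inch '[{"dx":0,"dy":0,"dz":0.003,"ax":0,"ay":0,"az":0,"fingers":-1},{"dx":0,"dy":0,"dz":0.004,"ax":0,"ay":0,"az":0,"fingers":-1},{"dx":0,"dy":0,"dz":0.004,"ax":0,"ay":0,"az":0,"fingers":-1}]'
```

```text
time: 7.8
tool_pos: [0.4979, 0.3251, 0.1341]
tcp_rot: [-2.224, -2.218, -0.002]
wrist_force: [-2.6, -2.0, 4.9]
width: 0.216
time: 8.18
tool_pos: [0.4978, 0.3252, 0.1332]
tcp_rot: [-2.223, -2.218, -0.002]
wrist_force: [-6.3, -3.4, 14.5]
width: 0.208
```

```bash
python3 -m inch '[{"dx":0,"dy":0,"dz":0.004,"ax":0,"ay":0,"az":0,"fingers":-1},{"dx":0,"dy":0,"dz":0.007,"ax":0,"ay":0,"az":0,"fingers":-1},{"dx":0,"dy":0,"dz":0.007,"ax":0,"ay":0,"az":0,"fingers":-1}]'
python3 -m inch '[{"dx":0,"dy":0,"dz":-0.01,"ax":0,"ay":0,"az":0,"fingers":-1},{"dx":-0.012,"dy":0.069,"dz":-0.012,"ax":0,"ay":0,"az":0,"fingers":-1},{"dx":-0.012,"dy":0.069,"dz":-0.012,"ax":0,"ay":0,"az":0,"fingers":-1},{"dx":-0.012,"dy":0.069,"dz":-0.012,"ax":0,"ay":0,"az":0,"fingers":-1},{"dx":-0.012,"dy":0.069,"dz":-0.012,"ax":0,"ay":0,"az":0,"fingers":-1}]'
```

```text
time: 8.55
tool_pos: [0.498, 0.3256, 0.1331]
tcp_rot: [-2.223, -2.219, -0.003]
wrist_force: [-13.5, -8.0, 33.4]
width: 0.211
time: 9.18
tool_pos: [0.5656, 0.3134, 0.1442]
tcp_rot: [-2.222, -2.218, -0.0]
wrist_force: [0.2, 0.0, -1.7]
width: 0.213
```

Near end stopped hard at 33 N. Now the far end gets the same push, down to about the same TCP height of 0.133.

```bash
python3 -m inch '[{"dx":0,"dy":0,"dz":0.008,"ax":0,"ay":0,"az":0,"fingers":-1},{"dx":0,"dy":0,"dz":0.012,"ax":0,"ay":0,"az":0,"fingers":-1},{"dx":0,"dy":0,"dz":0.014,"ax":0,"ay":0,"az":0,"fingers":-1},{"dx":0,"dy":0,"dz":0.014,"ax":0,"ay":0,"az":0,"fingers":-1}]'
python3 -m inch '[{"dx":0,"dy":0,"dz":0.003,"ax":0,"ay":0,"az":0,"fingers":-1},{"dx":0,"dy":0,"dz":0.006,"ax":0,"ay":0,"az":0,"fingers":-1},{"dx":0,"dy":0,"dz":0.006,"ax":0,"ay":0,"az":0,"fingers":-1}]'
```

```text
time: 9.68
tool_pos: [0.5646, 0.3138, 0.1331]
tcp_rot: [-2.221, -2.218, 0.0]
wrist_force: [-6.5, -3.3, 14.5]
width: 0.207
time: 10.05
tool_pos: [0.5648, 0.314, 0.1331]
tcp_rot: [-2.221, -2.22, -0.002]
wrist_force: [-8.3, -5.8, 22.5]
width: 0.215
```

```bash
python3 -m inch '[{"dx":0,"dy":0,"dz":-0.05,"ax":0,"ay":0,"az":0,"fingers":-1},{"dx":0,"dy":0,"dz":-0.095,"ax":0,"ay":0,"az":0,"fingers":-1},{"dx":-0.406,"dy":-0.133,"dz":-0.095,"ax":0,"ay":0,"az":0,"fingers":-1},{"dx":-0.406,"dy":-0.133,"dz":-0.095,"ax":0,"ay":0,"az":0,"fingers":-1},{"dx":-0.406,"dy":-0.133,"dz":-0.095,"ax":0,"ay":0,"az":0,"fingers":-1},{"dx":-0.406,"dy":-0.133,"dz":-0.095,"ax":0,"ay":0,"az":0,"fingers":-1},{"dx":-0.406,"dy":-0.133,"dz":-0.095,"ax":0,"ay":0,"az":0,"fingers":-1},{"dx":-0.406,"dy":-0.133,"dz":-0.095,"ax":0,"ay":0,"az":0,"fingers":-1},{"dx":-0.406,"dy":-0.133,"dz":-0.095,"ax":0,"ay":0,"az":0,"fingers":-1},{"dx":-0.406,"dy":-0.133,"dz":-0.095,"ax":0,"ay":0,"az":0,"fingers":-1},{"dx":-0.406,"dy":-0.133,"dz":-0.095,"ax":0,"ay":0,"az":0,"fingers":-1},{"dx":-0.406,"dy":-0.133,"dz":-0.095,"ax":0,"ay":0,"az":0,"fingers":-1}]'
cat > chk.py <<'E'
from h import *
yaw=np.radians(-10);c=np.array([.531,.319]);X=np.array([np.cos(yaw),np.sin(yaw)]);Y=np.array([-X[1],X[0]])
ims=[]
for n in ["top","scene"]:
    im,d=bot.read_camera(n);ims.append(im);P=cloud(n,d).reshape(-1,3);a=(P[:,:2]-c)@X;b=(P[:,:2]-c)@Y
    m=(abs(a)<.045)&(abs(b)<.015)&(P[:,2]>.07)&(P[:,2]<.11)
    pf=np.polyfit(a[m],P[m,2],1);print(n,m.sum(),"near,far z:",np.polyval(pf,[-.035,.035]).round(4))
    q=P[np.hypot(P[:,0]-.432,P[:,1]+.092)<.032];print([ (q[(q[:,2]>l)&(q[:,2]<h)].mean(0).round(4) if ((q[:,2]>l)&(q[:,2]<h)).any() else None) for l,h in [(.012,.03),(.05,.09),(.092,.11)]])
t=cv2.resize(ims[0][185:285,155:455],None,fx=2.5,fy=2.5);s=cv2.resize(ims[1][150:370,170:460],(750,569))[:340]
cv2.imwrite("pics/%.2f.png"%bot.read_state()["time"],np.vstack([t,s]));print(bot.read_state()["time"])
E
python3 chk.py; ls pics
```

```text
time: 11.55
tool_pos: [0.4318, -0.091, 0.2271]
tcp_rot: [-2.218, -2.222, -0.002]
wrist_force: [-0.5, -0.2, -1.2]
width: 0.215
top 425 near,far z: [0.0803 0.0803]
[None, None, None]
scene 515 near,far z: [0.0794 0.079 ]
[None, None, None]
11.65
11.65.png
a.png
b.png
c.png
d.png
e.png
f.png
```

The block reads level at 80 mm in both cameras. Now I set the tool down, release it and retreat.

```bash
python3 -m inch '[{"dx":0,"dy":0,"dz":0.06,"ax":0,"ay":0,"az":0,"fingers":-1},{"dx":0,"dy":0,"dz":0.12,"ax":0,"ay":0,"az":0,"fingers":-1},{"dx":0,"dy":0,"dz":0.155,"ax":0,"ay":0,"az":0,"fingers":-1},{"dx":0,"dy":0,"dz":0.165,"ax":0,"ay":0,"az":0,"fingers":-1},{"dx":0,"dy":0,"dz":0.17,"ax":0,"ay":0,"az":0,"fingers":-1},{"dx":0,"dy":0,"dz":0.1735,"ax":0,"ay":0,"az":0,"fingers":-1},{"dx":0,"dy":0,"dz":0.1735,"ax":0,"ay":0,"az":0,"fingers":-1},{"dx":0,"dy":0,"dz":0.1735,"ax":0,"ay":0,"az":0,"fingers":-1}]'
```

```text
time: 12.65
tool_pos: [0.4328, -0.0908, 0.0546]
tcp_rot: [-2.219, -2.224, -0.004]
wrist_force: [-0.4, -0.4, -0.6]
width: 0.214
```

```bash
python3 -m inch '[{"dx":0,"dy":0,"dz":0.0015,"ax":0,"ay":0,"az":0,"fingers":-1},{"dx":0,"dy":0,"dz":0.0015,"ax":0,"ay":0,"az":0,"fingers":-1},{"dx":0,"dy":0,"dz":0.001,"ax":0,"ay":0,"az":0,"fingers":1},{"dx":0,"dy":0,"dz":0.001,"ax":0,"ay":0,"az":0,"fingers":1},{"dx":0,"dy":0,"dz":0.001,"ax":0,"ay":0,"az":0,"fingers":1},{"dx":0,"dy":0,"dz":0.001,"ax":0,"ay":0,"az":0,"fingers":1},{"dx":0,"dy":0,"dz":-0.02,"ax":0,"ay":0,"az":0,"fingers":1},{"dx":0,"dy":0,"dz":-0.06,"ax":0,"ay":0,"az":0,"fingers":1},{"dx":0,"dy":0,"dz":-0.12,"ax":0,"ay":0,"az":0,"fingers":1},{"dx":0,"dy":0,"dz":-0.17,"ax":0,"ay":0,"az":0,"fingers":1},{"dx":-0.15,"dy":0,"dz":-0.19,"ax":0,"ay":0,"az":0,"fingers":1},{"dx":-0.15,"dy":0,"dz":-0.19,"ax":0,"ay":0,"az":0,"fingers":1},{"dx":-0.15,"dy":0,"dz":-0.19,"ax":0,"ay":0,"az":0,"fingers":1},{"dx":-0.15,"dy":0,"dz":-0.19,"ax":0,"ay":0,"az":0,"fingers":1}]'; python3 chk.py; mv pics/1[2-9]*.png pics/final.png
```

```text
time: 14.4
tool_pos: [0.4327, -0.2428, 0.2446]
tcp_rot: [2.222, 2.22, 0.004]
wrist_force: [-0.7, 0.2, 0.3]
width: 1.0
top 429 near,far z: [0.0803 0.0803]
[array([ 0.4331, -0.0878,  0.0224]), array([ 0.4349, -0.0859,  0.0734]), array([ 0.4324, -0.0926,  0.1001])]
scene 515 near,far z: [0.0794 0.079 ]
[array([ 0.4304, -0.0822,  0.0212]), array([ 0.4307, -0.0838,  0.07  ]), array([ 0.4326, -0.0883,  0.098 ])]
14.5
```

View pics/final.png

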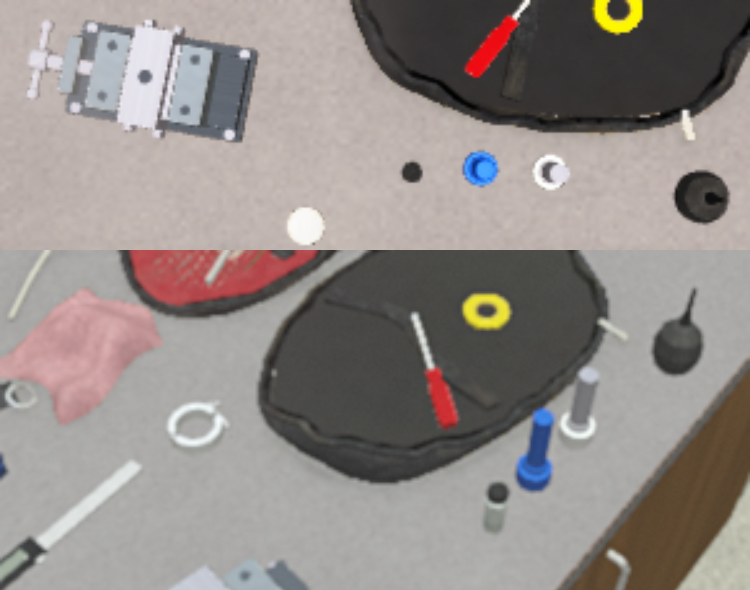

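The tapper stands upright at (550,172) in the top crop. The parallel ends still stick out at both ends of the block, and the bystanders in view look unmoved. I'm handing in.

```bash
python3 -c "
from workcell import bot
print(bot.finish_job())"
```

```text
the job is handed in; nothing more can be done
None
```

The block is tapped down level on both parallels, and the white-footed tool is standing upright again where it started. The job was handed in at about 14.5 s of the 48 s; no verdict was reported.

- **Tapping:** I pushed the near end first, which looked slightly higher, and it slid at about 8 N. I then pushed the far end. Both ends stopped hard at the same tool height (TCP z 0.1331 m), at 33 N near and 22 N far.
- **Block height:** After release, the top camera read 80.3 mm at both tapping points. The scene camera read 79.4 mm near and 79.0 mm far. The two disagree by about 1 mm, which is within the 2 mm calibration.
- **Tool and surroundings:** The tool's top reads 98–100 mm high at about (0.43, -0.09), well clear of the vise. In the final picture the parallels still stick out at both ends of the block, and the bystanders in view and the blue look-alike look undisturbed. I checked these by eye and did not measure them again.

One call was refused early because its rows lacked some keys; nothing moved.

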